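# Weigh a parts tote on the packing bench's spring scale

### The arm

A 6-joint arm with a two-finger parallel gripper is mounted at the origin on the work surface. World frame = base frame: x ahead of the robot, y to its left, z up, the work surface at z = 0. Lengths are in mm, angles in rad, forces in N, time in s.
With the tool pointing down it reaches from about 275 to 1000 mm from the base axis. Payload 8.4 kg.
Tool frame: the origin (TCP) lies midway between the tips of the shut fingers; the grasp point (between the pads) lies 19 mm behind it; z points along the fingers, y is the line along which they close (so a half turn about z gives the same grasp; the last joint's range is limited). The gripper opens to 85 mm and grips with 20 to 120 N. Pads are 22 mm wide; open, the fingers measure 114 mm over their backs; the gripper's body (76 mm by 85 mm) begins 54 mm behind the grasp point. The pads swing forward as they close: fully open they stand 13 mm farther back than shut.
Start: joints at [1.131, 0.353, 1.633, -0, 1.155, -0.002], TCP at [264.966, 566.057, 206.881] pointing down, gripper open.
Joint ranges: [-2.63, 2.63], [-0.92, 2.1], [0.06, 2.66], [-1.3, 4.44], [0, 2.69], [-3.02, 3.02]. Speed limits (rad/s): [2.22, 2.22, 2.79, 3.14, 3.14, 3.14].

### API

Orientations are given as [roll, pitch, yaw] about the fixed x, y, z axes, in that order (R = Rz(yaw) Ry(pitch) Rx(roll)).
In Python, from rig import telemetry, optics, r gives the robot as it stands.
- The arm moves only by the tool play_rows, never from a script. Its arguments are lists of equal length, an entry for each row: "dp": the shift along the tool's x, y, z in units of 40 mm (1.0 is 40 mm), a list of three; "rot": the turn, a rotation vector about the tool's x, y, z in units of 6 degrees (1.0 is 6 degrees), a list of three. In form: {"dp": [[tx, ty, tz], ...], "rot": [[ax, ay, az], ...]}. A call has 1 to 5 rows; each row is the pose to reach, as a shift and turn from the pose commanded when the call began, along the tool's axes at that moment; what a row does not reach only later rows make up. A row lasts 1/12 s, in which the tool goes at most 41.7 mm and 7.16 degrees, less where a joint would pass 70% of its speed; a pose out of reach is approached as far as the arm can. A call with a gripper value outside its range is refused whole. "fingers" is the opening, from 0 (shut) to 1 (fully open), set as the call begins (left out, the last holds). The fingers move at their own pace and stop on an object; "grip_force" is the grip in N (left out, the last holds). Time passes only in rows, so rows that repeat a pose let the fingers close. It gives the time, the measured TCP pose, the force, the opening and the grip force at its end, in the units of the state.
- telemetry.sense(): the state, without advancing time (a new reading comes with each control period).
- optics.grab_frame(name): name is "scene" or "side" or "wrist"; returns a dict with "color" (480x640x3 uint8, red, green, blue), "mtx" (3x3 intrinsics, pixels), "D" ([k1, k2, p1, p2, k3] as OpenCV has them; the pictures are not rectified), "R" (3x3) and "t" (3): a world point X has camera coordinates R X + t; the wrist camera has in their place "mount" (4x4, takes a point from camera to tool coordinates, whose origin is the TCP and whose axes are the flange's). Camera axes: x right, y down, z forward; pixel columns grow to the right and rows downward; lengths in mm; the calibration is good to about 2 mm. A picture is of the moment at which its call begins: read the wrist's pose just before it. There is no depth.
- r.sign_off(): hands the job in; it is judged then, once.
The state is a dict: "clock": time; "qpos": joint angles; "qvel": joint speeds; "joint_efforts": joint torques, N m; "eef_pos": TCP position; "tcp_rot": TCP orientation; "contact_force": force on the tool from outside, world axes, zero at the start; "wrist_torque": the same for the moment, N m; "opening": opening from 0.0 (shut) to 1.0 (fully open); "grasp_force": force on a finger pad.
Only numpy, scipy, OpenCV 4.12 (cv2) and the standard library are available. Lean on these libraries where they do the work, as an engineer would, in place of code of your own. Each camera call takes 0.05 s, during which the arm holds its last target. There are 200 camera calls.

### The job

Pick up the blue tote by the orange grip on top and hang its wire bail on the hook of the spring scale. Let the scale take the weight slowly and let go only when the hook carries exactly the tote's own weight, so that the pointer never jumps up or down and the scale is not forced. Leave the tote hanging free, level and still, and the carton, tape roll and cup undisturbed.

Things in the scene. Friction and masses are not known exactly. Their poses are not given: they have to be found in the camera images.
- tote: Blue open tote, 150 (its x) x 100 (y) x 55 mm high, packed up to 56 mm. Origin at the centre of its underside, z up. Rigid 7 mm steel bail along its x: uprights at x = +-72 mm to 104 mm height, then straight bars rising to a peak at the middle (see bail_peak). Orange grip on a 10 mm stem on the peak; all one rigid piece. Centre of mass under the peak. Mass unknown, 0.25 to 0.95 kg, new every time
- bail_peak (a point): Axis of the tote's bail bar at its peak, 120 mm above the tote's underside; axes as the tote's. A hook enters the window below it along the tote's y, from either side; at the middle the window is free from 56 to 116 mm above the underside
- grip_tab (a point): Centre of the orange grip on the tote, 45 mm above the bail peak, 165 mm above the tote's underside. Block 16 mm (tote's x) x 24 mm (tote's y) x 40 mm high; axes as the tote's
- scale_head: Grey head of the spring scale, 56 x 44 x 150 mm, fixed on a 24 mm post at a height that varies; sprung hook on its front, white plates with 10 mm graduations and red pointer on both sides. Origin on the post's axis, at the height of the unloaded hook seat (205 to 235 mm). z up; the hook arm runs out along its -x, seat at x = -170 mm, y = 0
- hook_seat (a point): Axis of the hook's 8 mm bar at the bottom of its trough; moves with the hook; axes as the head's. Bar in x-z (mm): from the head at z 28 to x 24, down to (6, 0), flat to (-6, 0), up to the open tip (-22, 20), an 11 mm red ball, top at z 26. A hung bail peak's axis rests 7.5 mm above the seat
- scale_hook (a joint): Travel of hook and pointer down from zero, m: 0 unloaded, grows with load, stop at 0.080. Spring 160 N/m (6.1 mm per 100 g), lightly damped (5 N s/m): a load let go out of balance makes it jump. Faster than 0.06 m/s is a jump, beyond 0.070 m is overload; the heaviest tote gives 0.058 m
- scale_stand: Fixed stand of the scale: dark foot plate 150 x 150 x 12 mm and post 332 mm high. Origin on the post's axis on the bench; axes as the head's; the foot reaches from x = -55 to +95 mm, y = +-75 mm
- carton: Loose cardboard carton 120 x 90 x 60 mm, bystander; origin at the centre of its underside
- tape_roll: Loose brown tape roll, 96 mm across, 48 mm high, lying flat, bystander; origin at the centre of its underside
- cup: Loose black cup, 72 mm across, 90 mm high, bystander; origin at the centre of its underside
Things that resemble listed ones, but are neither listed nor needed, are in the scene too. Of the things like the tote, leave any that is green or purple; of the rest the larger one is meant.

How it is judged (in metres and radians):
On the way, in this order (a step that is already met when the one before it is completed fails the run):
1. the tote is held clear of the bench, not yet on the hook (height (world z) of tote above 0.05 m and contact force between the fingers and tote above 2 N and contact force between tote and scale_head below 0.05 N), for 0.2 s.
2. the bail's peak sits in the hook, which carries part of the load while the tote is still held (horizontal distance between bail_peak and hook_seat below 0.02 m and z of bail_peak in the frame of hook_seat between 0.003 and 0.016 m and contact force between tote and scale_head above 1.2 N and contact force between the fingers and tote above 2 N), for 0.2 s.
At the end, for the whole second after the job is handed in: Tote hangs on the hook alone: bail peak within 18 mm of the seat from above and 3 to 16 mm over it, hook load above 1.6 N, pointer over 8 mm down and slower than 10 mm/s, tote over 15 mm above the bench, tilt under 0.2 rad, slower than 30 mm/s, fingers off (horizontal distance between bail_peak and hook_seat below 0.018 m and z of bail_peak in the frame of hook_seat between 0.003 and 0.016 m and contact force between tote and scale_head above 1.6 N and height (world z) of tote above 0.015 m and angle between tote's own z axis and vertical below 0.2 rad and linear speed of tote below 0.03 m/s and velocity of joint scale_hook between -0.01 and 0.01 m/s and value of joint scale_hook above 0.008 m and contact force between the fingers and tote below 0.05 N); the robot touches nothing.
It fails at once if the pointer jumps (hook faster than 0.06 m/s, down or up) (velocity of joint scale_hook above 0.06 m/s or velocity of joint scale_hook below -0.06 m/s).
It fails at once if the scale is forced down beyond its load (hook more than 70 mm down) (value of joint scale_hook above 0.07 m).
It fails at once if the tote is rammed against the scale (more than 14 N) (contact force between tote and scale_head above 14 N).
It fails at once if a bystander is moved more than 20 mm (distance of any of carton, tape_roll, cup from where it was at the start of the episode above 0.02 m).
It also fails if it takes over 64 s, if anything falls off the work surface, if the arm or the gripper's body presses on something with over 40 N, if the wrist force passes 120 N, or if a joint passes its speed limit or range.

## Working session

There is one attempt and no reset: what is moved stays moved. The work goes in short steps, Python scripts to look and compute and a tool call to move; the robot and the scene stay as the last step left them, time stands still between calls to the robot, and variables do not carry over. Pictures are saved under pics/ and viewed, at most 10 in all, crops included, and the job is handed in when it is done.

Besides the shell and the picture viewer there is one more tool, called after "Call:" by a JSON object that holds its "api" and its "payload", one argument or row to a line. play_rows: Moves the arm, as the interface text tells. Its arguments: {"type":"object","properties":{"dp":{"type":"array"},"rot":{"type":"array"},"fingers":{"type":"number"},"grip_force":{"type":"number"}},"required":["dp","rot"]}

```bash
mkdir -p pics; cat > h.py <<'E'
import sys; sys.path.insert(0,'.')
import cv2,numpy as np
def snap(o,n,f):
    d=o.grab_frame(n); cv2.imwrite(f'pics/{f}.png',d['color'][:,:,::-1]); np.savez(f'pics/{f}.npz',**d); return d
def ray(d,uv,T=None):
    p=cv2.undistortPoints(np.array([[uv]],float),np.array(d['mtx']),np.array(d['D']))[0,0]
    v=np.array([p[0],p[1],1.]); R=np.array(d['R']);t=np.array(d['t']).ravel()
    return -R.T@t, R.T@v/np.linalg.norm(v)
def tri(rs):
    A=np.zeros((3,3));b=np.zeros(3)
    for c,v in rs: P=np.eye(3)-np.outer(v,v);A+=P;b+=P@c
    x=np.linalg.solve(A,b); return x,[np.linalg.norm((np.eye(3)-np.outer(v,v))@(x-c)) for c,v in rs]
def atz(d,uv,z):
    c,v=ray(d,uv); return c+v*(z-c[2])/v[2]
def proj(d,X):
    return cv2.projectPoints(np.array(X,float).reshape(-1,3),cv2.Rodrigues(np.array(d['R']))[0],np.array(d['t'],float),np.array(d['mtx']),np.array(d['D']))[0][:,0]
E
python3 - <<'E'
from rig import telemetry,optics,r
from h import *
for n in('scene','side'):
    d=snap(optics,n,n+'0'); print(n,-np.array(d['R']).T@np.array(d['t']).ravel())
print(telemetry.sense())
E
```

```text
scene [1050.00337133 -515.95719142  813.57442446]
side [  25.01111079 -476.89659057  962.12542051]
{'clock': 0.1, 'qpos': array([ 1.13060707e+00,  3.53595725e-01,  1.63403553e+00, -4.44277784e-06,
        1.15517576e+00, -2.39415082e-03]), 'qvel': array([-0.00167367, -0.00118201, -0.0028861 , -0.00091306, -0.00075161,
        0.00048176]), 'joint_efforts': array([-6.26468027e-04, -6.06362915e+01, -3.42816746e+01,  2.49949139e-06,
        4.02322970e-03,  3.71506883e-05]), 'eef_pos': array([264.77723258, 565.6624187 , 206.23661751]), 'tcp_rot': array([-3.14037829e+00,  1.15499568e-06,  2.70379935e+00]), 'contact_force': array([-0.39063338, -0.1057936 , -0.18982763]), 'wrist_torque': array([-0.0208752 ,  0.04364497, -0.05834195]), 'grasp_force': 0.0, 'opening': 0.9981291954918565}
```

View pics/scene0.png

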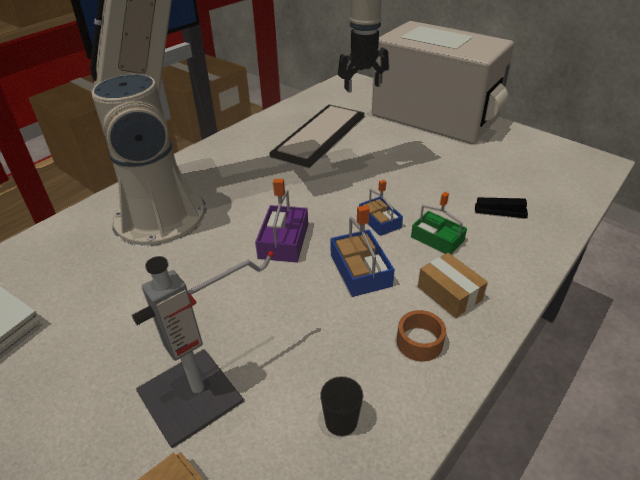

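View pics/side0.png

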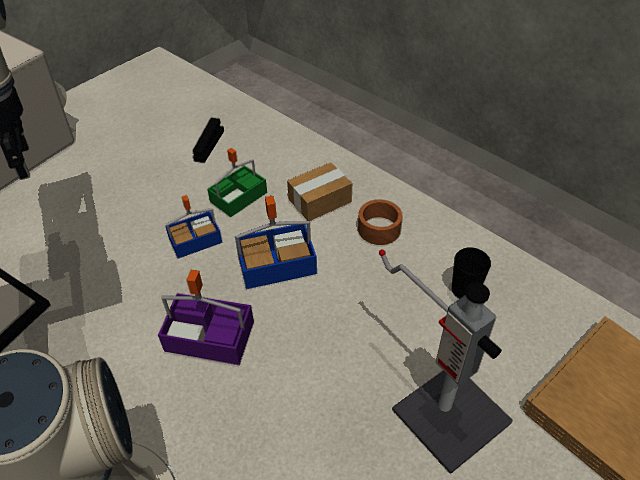

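Scene: the larger blue tote is at about (361,262), with its orange grip at (363,215). The hook's red ball is at (270,254) and the foot plate at (190,396). Side: tote (276,255), grip (271,208), ball (382,253), foot (452,420). Next, enlarged crops.

```bash
python3 - <<'E'
from h import *
s=cv2.imread('pics/scene0.png');d=cv2.imread('pics/side0.png')
def c(im,x,y,w,h,k):
    o=cv2.resize(im[y:y+h,x:x+w],None,fx=k,fy=k,interpolation=cv2.INTER_CUBIC)
    for i in range(0,w,10): cv2.putText(o,str(x+i),(i*k,8),0,.28,(0,255,255),1); cv2.line(o,(i*k,10),(i*k,14),(0,255,255),1)
    for j in range(10,h,10): cv2.putText(o,str(y+j),(6,j*k+3),0,.28,(0,255,255),1); cv2.line(o,(0,j*k),(4,j*k),(0,255,255),1)
    return o
cv2.imwrite('pics/tote.png',np.hstack([c(s,320,195,80,100,5),c(d,230,190,80,100,5)]))
cv2.imwrite('pics/hook.png',np.hstack([c(s,190,235,100,70,4),c(d,370,240,100,70,4)]))
cv2.imwrite('pics/foot.png',np.hstack([c(s,130,345,120,110,3),c(d,390,360,130,110,3)]))
E
```

```text
(no output)
```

View pics/tote.png

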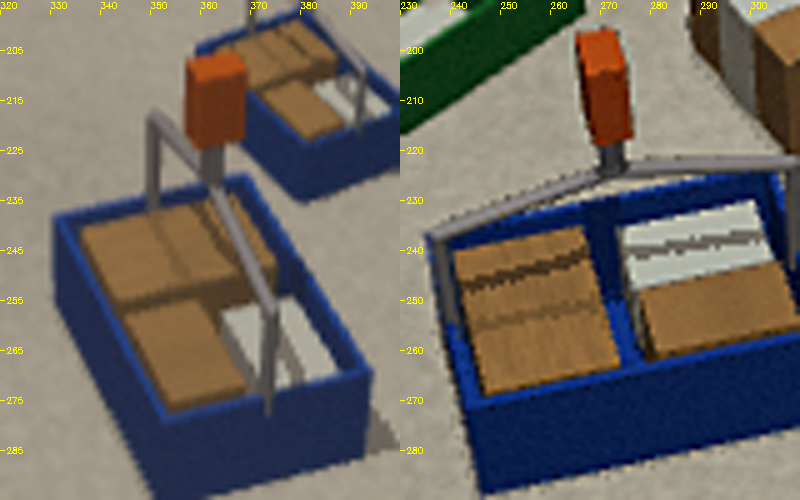

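View pics/hook.png

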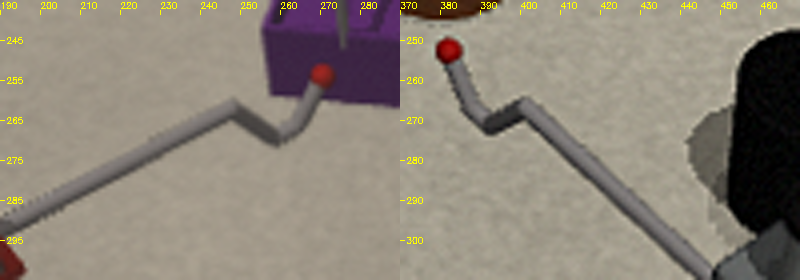

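View pics/foot.png

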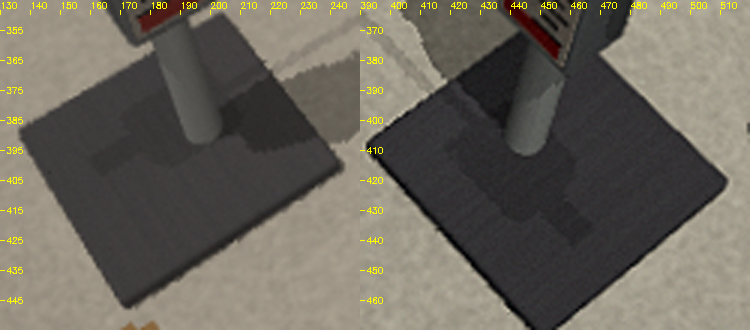

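Read-offs. Tote in scene: grip centre (363,215), peak (362,231.5), bail corners (350.5,219) and (374,256). Tote in side: grip (271,207.4), peak (272,224.4), corners (237.6,237.4) and (309,222.4). Hook in scene/side: ball (270.2,253.8)/(382,252.5), trough (259.8,269)/(392.5,271), upper bend (248.5,261)/(401.2,266).

```bash
cat > fit.py <<'E'
from h import *
from scipy.optimize import least_squares
S=dict(np.load('pics/scene0.npz'));D=dict(np.load('pics/side0.npz'))
P={'grip':((363,215),(271,207.4)),'peak':((362,231.5),(272,224.2)),'c1':((350.5,219),(237.6,237.4)),'c2':((374,256),(309,222.4)),
'ball':((270.2,253.8),(382,252.5)),'trough':((259.8,269),(392.5,271)),'bend':((248.5,261.3),(401.2,266))}
for k,(a,b) in P.items():
    x,e=tri([ray(S,a),ray(D,b)]); print(k,x.round(1),np.round(e,1))
for n,d,u in(('sL',S,(136.7,388.7)),('sR',S,(244.3,399)),('sB',S,(172.3,446)),('dL',D,(394,406)),('dR',D,(512.3,420)),('sp',S,(196,391)),('dp',D,(446,410))):print(n,atz(d,u,12).round(1))
M={'grip':(0,0,165),'peak':(0,0,120),'c1':(-72,0,104),'c2':(72,0,104)}
H={'ball':(-192,0,20),'trough':(-170,0,0),'bend':(-146,0,28)}
def fit(M,p0,sg):
    def f(p):
        c,s=np.cos(p[2]),np.sin(p[2]); o=[]
        for k,(x,y,z) in M.items():
            X=(p[0]+c*x*sg-s*y,p[1]+s*x*sg+c*y,z+p[3])
            o+=[proj(S,X)[0]-P[k][0],proj(D,X)[0]-P[k][1]]
        return np.ravel(o)
    q=least_squares(f,p0,loss='soft_l1'); print(q.x.round(3),f(q.x).round(1))
fit(M,[500,0,0,0],1)
fit(H,[600,-300,2,215],1)
E
python3 fit.py
```

```text
grip [559.5 176.6 163.9] [0.1 0.1]
peak [558.5 177.4 117.3] [0.5 0.5]
c1 [497.8 214.3 100.5] [0.6 0.6]
c2 [620.3 136.9 105.8] [1.1 1.1]
ball [557.2 -94.7 239.2] [0. 0.]
trough [ 553.5 -120.5  218.1] [1.1 1.1]
bend [ 549.6 -138.7  247.7] [0.7 0.7]
sL [ 435.9 -361.8   12. ]
sR [ 608.8 -243.4   12. ]
sB [ 581.4 -388.1   12. ]
dL [ 460.9 -218.3   12. ]
dR [ 575.3 -389.5   12. ]
sp [ 526.6 -290.6   12. ]
dp [ 515.  -290.8   12. ]
[ 5.59073e+02  1.76273e+02 -5.46000e-01 -1.38200e+00] [-0.3  0.1 -0.1  0.2  0.  -0.3  0.7 -0.1 -0.1 -0.9  0.1 -0.2  0.3  1.1
 -0.8  0.1]
[ 524.252 -284.344  764.805  219.057] [-0.2  0.2  0.3  0.2  1.  -1.  -2.1 -2.1 -1.1  1.1  0.5  0.5]
```

```bash
cat > go.py <<'E'
from h import *
from scipy.spatial.transform import Rotation as Ro
def E(yaw,tilt=0): return Ro.from_euler('xyz',[np.pi,0,yaw])
def steps(p,rot,W):
    R=rot if isinstance(rot,Ro) else Ro.from_euler('xyz',rot); p=np.array(p)
    for w in W:
        T=E(w[3]); d=R.inv().apply(np.array(w[:3])-p)/40; v=np.degrees((R.inv()*T).as_rotvec())/6
        d=d.round(2);v=v.round(2); print(d.tolist(),v.tolist())
        p=p+R.apply(d*40);R=R*Ro.from_rotvec(np.radians(v*6))
E
python3 - <<'E'
from rig import telemetry
from go import *
s=telemetry.sense()
steps(s['eef_pos'],s['tcp_rot'],[(360,440,235,2.144),(460,310,235,1.585),(559.1,176.3,235,1.025)])
E
```

```text
[-3.49, -1.84, -0.72] [-0.01, 0.0, 5.35]
[-4.08, 0.34, 0.0] [0.0, 0.0, 5.33]
[-3.38, 2.43, 0.01] [0.0, 0.0, 5.35]
```

Call:
{"api": "play_rows", "payload": {
  "dp": [
    [-0.7,-0.37,-0.15],
    [-1.4,-0.74,-0.3],
    [-2.1,-1.1,-0.45],
    [-2.8,-1.47,-0.6],
    [-3.49,-1.84,-0.72]
  ],
  "rot": [
    [0,0,1.07],
    [0,0,2.14],
    [0,0,3.21],
    [0,0,4.28],
    [-0.01,0,5.35]
  ],
  "fingers": 1
}}

```text
clock: 0.52
eef_pos: [360.8, 438.9, 235.8]
tcp_rot: [3.141, -0.0, 2.138]
contact_force: [0.9, -0.0, 0.0]
opening: 1.004
grasp_force: 0.0
```

Call:
{"api": "play_rows", "payload": {
  "dp": [
    [-0.82,0.07,0],
    [-1.63,0.14,0],
    [-2.45,0.2,0],
    [-3.26,0.27,0],
    [-4.08,0.34,0]
  ],
  "rot": [
    [0,0,1.07],
    [0,0,2.13],
    [0,0,3.2],
    [0,0,4.26],
    [0,0,5.33]
  ]
}}

```text
clock: 0.93
eef_pos: [460.6, 308.9, 235.5]
tcp_rot: [3.141, -0.001, 1.58]
contact_force: [-0.2, 0.6, -0.9]
opening: 0.999
grasp_force: 0.0
```

Call:
{"api": "play_rows", "payload": {
  "dp": [
    [-0.85,0.6,0],
    [-1.7,1.2,0],
    [-2.5,1.8,0],
    [-3.38,2.43,0],
    [-3.38,2.43,0]
  ],
  "rot": [
    [0,0,1.07],
    [0,0,2.14],
    [0,0,3.21],
    [0,0,4.28],
    [0,0,5.35]
  ]
}}

```text
clock: 1.35
eef_pos: [562.6, 171.3, 235.4]
tcp_rot: [3.139, 0.0, 1.016]
contact_force: [-0.4, 0.3, 0.0]
opening: 1.0
grasp_force: 0.0
```

```bash
python3 - <<'E'
from rig import telemetry,optics
from go import *
s=telemetry.sense();print(s)
d=snap(optics,'wrist','w1')
p=s['eef_pos'];R=Ro.from_euler('xyz',s['tcp_rot']).as_matrix()
T=np.eye(4);T[:3,:3]=R;T[:3,3]=p; print(np.array(d['mount']).round(3))
C=T@np.array(d['mount']); Rc=C[:3,:3].T; t=-Rc@C[:3,3]
dd=dict(mtx=d['mtx'],D=d['D'],R=Rc,t=t)
im=d['color'][:,:,::-1].copy()
c,sn=np.cos(-.546),np.sin(-.546)
X=[(559.1+c*x-sn*y,176.3+sn*x+c*y,z) for x,y,z in [(8,12,185),(8,-12,185),(-8,-12,185),(-8,12,185),(-72,0,104),(72,0,104)]]
for u in proj(dd,X): cv2.circle(im,tuple(int(v) for v in u),3,(0,255,0),1)
cv2.imwrite('pics/w1o.png',im)
E
```

```text
{'clock': 1.35, 'qpos': array([ 0.29419367,  0.26902812,  1.68529782, -0.00208283,  1.18558808,
        0.84980422]), 'qvel': array([ 0.04483564, -0.00856354,  0.0234653 ,  0.04965866,  0.01498686,
        1.40289018]), 'joint_efforts': array([ -3.23148295, -54.08574343, -34.76569176,  -0.25259726,
         0.10541   ,  -3.320406  ]), 'eef_pos': array([562.61589324, 171.29149578, 235.35143478]), 'tcp_rot': array([3.13903417e+00, 1.47014370e-05, 1.01596677e+00]), 'contact_force': array([-0.38220824,  0.28781174,  0.04480715]), 'wrist_torque': array([-0.01174083, -0.00194692, -0.03458723]), 'grasp_force': 0.0, 'opening': 1.0003905674971694}
[[ 0.00000e+00 -9.49000e-01 -3.16000e-01  8.11370e+01]
 [ 1.00000e+00  0.00000e+00 -0.00000e+00  1.75000e-01]
 [ 1.00000e-03 -3.16000e-01  9.49000e-01 -1.67442e+02]
 [ 0.00000e+00  0.00000e+00  0.00000e+00  1.00000e+00]]
```

View pics/w1o.png

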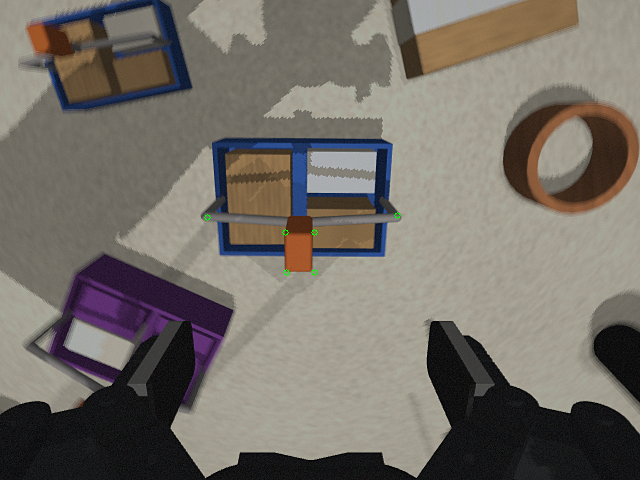

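The overlay points fall on the grip's top corners at (285..315, 232..272) and on the bail corners at (207,217) and (397,215), so the tote pose is confirmed. Next I settle and descend.

Call:
{"api": "play_rows", "payload": {
  "dp": [
    [0,0,0],
    [0,0,0]
  ],
  "rot": [
    [0,0,0],
    [0,0,0]
  ]
}}

```text
clock: 1.57
eef_pos: [558.6, 177.1, 235.3]
tcp_rot: [-3.141, -0.001, 1.029]
contact_force: [0.1, 0.6, 0.8]
opening: 0.999
grasp_force: 0.0
```

```bash
python3 - <<'E'
from rig import telemetry,optics
from go import *
s=telemetry.sense();print(s['eef_pos'],s['tcp_rot'],s['contact_force'])
steps(s['eef_pos'],s['tcp_rot'],[(559.1,176.3,190,1.025),(559.1,176.3,148,1.025)])
E
```

```text
[558.58174442 177.08332451 235.27802655] [-3.14088760e+00 -6.49094944e-04  1.02903784e+00] [0.10197803 0.62731561 0.78262841]
[-0.01, 0.02, 1.13] [-0.01, -0.01, 0.04]
[-0.0, 0.0, 1.05] [0.0, 0.0, -0.0]
```

Call:
{"api": "play_rows", "payload": {
  "dp": [
    [0,0.02,0.44],
    [0,0.02,0.88],
    [0,0.02,1.32],
    [0,0.02,1.75],
    [0,0.02,2.18]
  ],
  "rot": [
    [0,0,0],
    [0,0,0],
    [0,0,0],
    [0,0,0],
    [0,0,0]
  ]
}}

```text
clock: 1.98
eef_pos: [559.0, 177.9, 147.7]
tcp_rot: [-3.142, -0.001, 1.031]
contact_force: [-0.4, -0.3, -0.3]
opening: 0.999
grasp_force: 0.0
```

Call:
{"api": "play_rows", "payload": {
  "dp": [
    [0,0,0],
    [0,0,0],
    [0,0,0],
    [0,0,0],
    [0,0,0]
  ],
  "rot": [
    [0,0,0],
    [0,0,0],
    [0,0,0],
    [0,0,0],
    [0,0,0]
  ]
}}

```text
clock: 2.4
eef_pos: [560.6, 176.8, 149.7]
tcp_rot: [3.14, -0.002, 1.026]
contact_force: [-0.4, -0.4, -0.1]
opening: 0.999
grasp_force: 0.0
```

```bash
cat > favg.py <<'E'
from rig import telemetry,optics
from go import *
def favg(n):
    F=[];Z=[]
    for i in range(n):
        optics.grab_frame('side'); s=telemetry.sense(); F.append(s['contact_force']); Z.append(s['eef_pos'])
    F=np.array(F); print('F',F.mean(0).round(2),'sd',F.std(0).round(2),'p',np.mean(Z,0).round(2),'rot',s['tcp_rot'].round(4),'tau',s['wrist_torque'].round(2),'grasp',round(s['grasp_force'],1),s['opening'].__round__(3),'t',s['clock'])
    return s
E
python3 -c "
from favg import *
favg(10)"
```

```text
F [0.05 0.15 0.06] sd [0.56 0.43 0.5 ] p [560.16 176.34 148.79] rot [ 3.1414e+00 -1.0000e-03  1.0250e+00] tau [-0.01  0.   -0.02] grasp 0.0 0.996 t 2.9
```

Call:
{"api": "play_rows", "payload": {
  "dp": [
    [0,0,0],
    [0,0,0],
    [0,0,0],
    [0,0,0],
    [0,0,0]
  ],
  "rot": [
    [0,0,0],
    [0,0,0],
    [0,0,0],
    [0,0,0],
    [0,0,0]
  ],
  "fingers": 0,
  "grip_force": 40
}}

```text
clock: 3.32
eef_pos: [560.0, 176.3, 148.4]
tcp_rot: [3.141, -0.001, 1.025]
contact_force: [0.8, -0.1, -0.2]
opening: 0.302
grasp_force: 0.0
```

Call:
{"api": "play_rows", "payload": {
  "dp": [
    [0,0,0],
    [0,0,0],
    [0,0,0],
    [0,0,0],
    [0,0,0]
  ],
  "rot": [
    [0,0,0],
    [0,0,0],
    [0,0,0],
    [0,0,0],
    [0,0,0]
  ]
}}

```text
clock: 3.73
eef_pos: [559.7, 176.3, 148.4]
tcp_rot: [-3.141, -0.001, 1.025]
contact_force: [-2.3, 0.5, 2.1]
opening: 0.172
grasp_force: 41.0
```

Call:
{"api": "play_rows", "payload": {
  "dp": [
    [0,0,-0.1],
    [0,0,-0.35],
    [0,0,-0.75],
    [0,0,-1.2],
    [0,0,-1.7]
  ],
  "rot": [
    [0,0,0],
    [0,0,0],
    [0,0,0],
    [0,0,0],
    [0,0,0]
  ]
}}

```text
clock: 4.15
eef_pos: [559.7, 176.0, 217.0]
tcp_rot: [-3.141, -0.0, 1.025]
contact_force: [0.6, -0.4, -3.9]
opening: 0.171
grasp_force: 40.2
```

Call:
{"api": "play_rows", "payload": {
  "dp": [
    [0,0,-0.5],
    [0,0,-1.0],
    [0,0,-1.45],
    [0,0,-1.75],
    [0,0,-1.9]
  ],
  "rot": [
    [0,0,0],
    [0,0,0],
    [0,0,0],
    [0,0,0],
    [0,0,0]
  ]
}}

```text
clock: 4.57
eef_pos: [560.7, 176.3, 294.7]
tcp_rot: [3.139, -0.003, 1.025]
contact_force: [-0.7, -0.2, -4.0]
opening: 0.172
grasp_force: 40.2
```

Call:
{"api": "play_rows", "payload": {
  "dp": [
    [0,0,0],
    [0,0,0],
    [0,0,0],
    [0,0,0],
    [0,0,0]
  ],
  "rot": [
    [0,0,0],
    [0,0,0],
    [0,0,0],
    [0,0,0],
    [0,0,0]
  ]
}}

```text
clock: 4.98
eef_pos: [559.4, 176.1, 291.4]
tcp_rot: [-3.141, 0.0, 1.025]
contact_force: [0.3, -0.2, -5.0]
opening: 0.176
grasp_force: 40.2
```

```bash
python3 -c "
from favg import *
s=favg(20)
# standoff 90mm out from seat along -x head, then above seat
y=1.398; u=np.array([0.172,0.985]); seat=np.array([524.25,-284.34])+170*u; print(seat)
z=s['eef_pos'][2]
a=seat+110*u; m=(s['eef_pos'][:2]+a)/2
steps(s['eef_pos'],s['tcp_rot'],[(*m,290,1.21),(*a,290,y),(*(seat+60*u),290,y),(*seat,290,y)])
"
```

```text
F [-0.04  0.1  -4.39] sd [0.39 0.55 0.44] p [559.84 176.19 292.29] rot [ 3.1414e+00 -1.0000e-03  1.0252e+00] tau [ 0.01  0.01 -0.03] grasp 40.2 0.178 t 5.9833
[ 553.49 -116.89]
[-1.89, 1.33, 0.06] [0.0, -0.01, -1.77]
[-2.11, 0.96, -0.0] [0.0, 0.0, -1.79]
[-1.25, 0.0, -0.0] [0.0, 0.0, -0.0]
[-1.5, 0.0, -0.0] [0.0, 0.0, -0.0]
```

Weight ≈ 4.45 N, so the predicted deflection is about 27.8 mm. Next I move to the standoff in front of the hook.

Call:
{"api": "play_rows", "payload": {
  "dp": [
    [-0.3,0.2,0],
    [-0.75,0.53,0],
    [-1.2,0.85,0],
    [-1.6,1.1,0],
    [-1.89,1.33,0.04]
  ],
  "rot": [
    [0,0,-0.3],
    [0,0,-0.7],
    [0,0,-1.1],
    [0,0,-1.5],
    [0,0,-1.77]
  ]
}}

```text
clock: 6.4
eef_pos: [566.0, 82.5, 291.0]
tcp_rot: [3.141, -0.001, 1.212]
contact_force: [-0.0, -0.1, -4.0]
opening: 0.176
grasp_force: 40.2
```

Call:
{"api": "play_rows", "payload": {
  "dp": [
    [-0.5,0.2,0],
    [-1,0.45,0],
    [-1.5,0.7,0],
    [-1.9,0.86,0],
    [-2.11,0.96,0]
  ],
  "rot": [
    [0,0,-0.4],
    [0,0,-0.8],
    [0,0,-1.2],
    [0,0,-1.6],
    [0,0,-1.79]
  ]
}}

```text
clock: 6.82
eef_pos: [572.2, -10.6, 290.7]
tcp_rot: [3.141, 0.0, 1.399]
contact_force: [-0.2, -0.0, -4.2]
opening: 0.177
grasp_force: 40.2
```

Call:
{"api": "play_rows", "payload": {
  "dp": [
    [0,0,0],
    [-0.2,0,0],
    [-0.6,0,0],
    [-1.0,0,0],
    [-1.25,0,0]
  ],
  "rot": [
    [0,0,0],
    [0,0,0],
    [0,0,0],
    [0,0,0],
    [0,0,0]
  ]
}}

```text
clock: 7.23
eef_pos: [563.4, -58.4, 290.6]
tcp_rot: [3.141, -0.0, 1.398]
contact_force: [-0.2, 0.3, -4.0]
opening: 0.167
grasp_force: 40.2
```

Call:
{"api": "play_rows", "payload": {
  "dp": [
    [0,0,0],
    [0,0,0],
    [0,0,0],
    [0,0,0],
    [0,0,0]
  ],
  "rot": [
    [0,0,0],
    [0,0,0],
    [0,0,0],
    [0,0,0],
    [0,0,0]
  ]
}}

```text
clock: 7.65
eef_pos: [563.8, -57.1, 290.6]
tcp_rot: [3.141, -0.001, 1.399]
contact_force: [0.2, 0.2, -5.0]
opening: 0.176
grasp_force: 40.2
```

```bash
python3 -c "
from favg import *
s=favg(4)
a=snap(optics,'scene','s2')['color'];b=snap(optics,'side','d2')['color']
k=4
f=lambda im,x,y:cv2.resize(im[y:y+140,x:x+100,::-1],None,fx=k,fy=k,interpolation=cv2.INTER_CUBIC)
cv2.imwrite('pics/so.png',np.hstack([f(a,225,180),f(b,335,170)]))
seat=np.array([553.49,-116.89])
steps(s['eef_pos'],s['tcp_rot'],[(*seat,290,1.398)])
"
```

```text
F [-0.66 -0.02 -4.18] sd [0.22 0.16 0.11] p [563.77 -57.34 290.62] rot [ 3.1411e+00 -9.0000e-04  1.3983e+00] tau [-0.09  0.06  0.03] grasp 40.2 0.175 t 7.85
[-1.51, 0.0, 0.01] [0.0, -0.01, 0.0]
```

View pics/so.png

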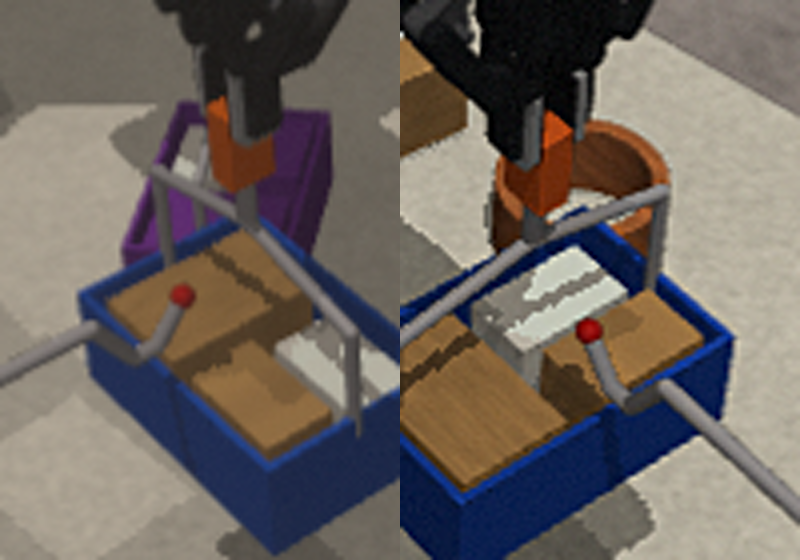

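Scene: bail peak at (287,236.2), ball (270.5,254). Side: peak (369.5,229.5), ball (382.5,252.8). The tote is level and in front of the hook.

```bash
python3 -c "
from h import *
S=dict(np.load('pics/scene0.npz'));D=dict(np.load('pics/side0.npz'))
p,e=tri([ray(S,(287,236.2)),ray(D,(369.5,229.5))]);b,e2=tri([ray(S,(270.5,254)),ray(D,(382.5,252.8))])
print(p,b,e,e2); u=np.array([.172,.985,0]);v=np.array([.985,-.172,0]);d=p-b;print(d@u,d@v,d[2])
"
```

```text
[566.2762222  -59.4876789  261.20063951] [557.79443315 -95.01426329 238.76559363] [np.float64(0.019201493768827564), np.float64(0.019201493768815192)] [np.float64(0.44340586158024486), np.float64(0.4434058615802457)]
36.45255334176853 2.2439896978578924 22.4350458816495
```

Call:
{"api": "play_rows", "payload": {
  "dp": [
    [-0.15,-0.02,0],
    [-0.5,-0.03,0],
    [-0.95,-0.03,0],
    [-1.3,-0.03,0],
    [-1.49,-0.03,0]
  ],
  "rot": [
    [0,0,0],
    [0,0,0],
    [0,0,0],
    [0,0,0],
    [0,0,0]
  ]
}}

```text
clock: 8.37
eef_pos: [551.7, -118.7, 290.6]
tcp_rot: [3.141, 0.0, 1.397]
contact_force: [-1.3, -0.6, -4.2]
opening: 0.172
grasp_force: 40.2
```

Call:
{"api": "play_rows", "payload": {
  "dp": [
    [0,0,0.05],
    [0,0,0.2],
    [0,0,0.35],
    [0,0,0.5],
    [0,0,0.6]
  ],
  "rot": [
    [0,0,0],
    [0,0,0],
    [0,0,0],
    [0,0,0],
    [0,0,0]
  ]
}}

```text
clock: 8.78
eef_pos: [551.9, -115.6, 265.3]
tcp_rot: [-3.141, -0.001, 1.399]
contact_force: [-0.1, 0.7, -3.6]
opening: 0.173
grasp_force: 40.2
```

```bash
python3 -c "
from favg import *
s=favg(6)"
```

```text
F [ 0.11  0.   -4.52] sd [0.5  0.45 0.53] p [ 552.12 -115.87  265.98] rot [ 3.1406e+00 -9.0000e-04  1.3982e+00] tau [ 0.04  0.   -0.02] grasp 40.2 0.17 t 9.0833
```

Call:
{"api": "play_rows", "payload": {
  "dp": [
    [0,0,0.04],
    [0,0,0.08],
    [0,0,0.12],
    [0,0,0.16],
    [0,0,0.2]
  ],
  "rot": [
    [0,0,0],
    [0,0,0],
    [0,0,0],
    [0,0,0],
    [0,0,0]
  ]
}}

```text
clock: 9.5
eef_pos: [552.2, -116.3, 258.4]
tcp_rot: [3.141, -0.001, 1.398]
contact_force: [-0.2, 0.9, -4.3]
opening: 0.175
grasp_force: 40.2
```

Call:
{"api": "play_rows", "payload": {
  "dp": [
    [0,0,0.03],
    [0,0,0.06],
    [0,0,0.09],
    [0,0,0.12],
    [0,0,0.15]
  ],
  "rot": [
    [0,0,0],
    [0,0,0],
    [0,0,0],
    [0,0,0],
    [0,0,0]
  ]
}}

```text
clock: 9.92
eef_pos: [552.3, -116.3, 252.5]
tcp_rot: [3.141, -0.001, 1.398]
contact_force: [0.1, -0.3, -4.1]
opening: 0.173
grasp_force: 40.3
```

Call:
{"api": "play_rows", "payload": {
  "dp": [
    [0,0,0.04],
    [0,0,0.08],
    [0,0,0.12],
    [0,0,0.16],
    [0,0,0.2]
  ],
  "rot": [
    [0,0,0],
    [0,0,0],
    [0,0,0],
    [0,0,0],
    [0,0,0]
  ]
}}

```text
clock: 10.33
eef_pos: [552.4, -116.3, 244.5]
tcp_rot: [3.141, -0.001, 1.398]
contact_force: [-0.1, -0.3, -2.5]
opening: 0.177
grasp_force: 40.4
```

```bash
python3 -c "
from favg import *
s=favg(10)"
```

```text
F [-0.26 -0.14 -2.43] sd [0.68 0.62 0.59] p [ 552.33 -116.28  244.59] rot [ 3.1409e+00 -9.0000e-04  1.3980e+00] tau [-0.03  0.12  0.03] grasp 40.4 0.171 t 10.8333
```

The hook is carrying about 2 N. Lowering another 13 mm.

Call:
{"api": "play_rows", "payload": {
  "dp": [
    [0,0,0.04],
    [0,0,0.08],
    [0,0,0.12],
    [0,0,0.16],
    [0,0,0.2]
  ],
  "rot": [
    [0,0,0],
    [0,0,0],
    [0,0,0],
    [0,0,0],
    [0,0,0]
  ]
}}

```text
clock: 11.25
eef_pos: [552.4, -116.3, 236.5]
tcp_rot: [3.141, -0.001, 1.398]
contact_force: [-0.5, 1.2, -1.2]
opening: 0.174
grasp_force: 40.6
```

Call:
{"api": "play_rows", "payload": {
  "dp": [
    [0,0,0.03],
    [0,0,0.06],
    [0,0,0.09],
    [0,0,0.11],
    [0,0,0.12]
  ],
  "rot": [
    [0,0,0],
    [0,0,0],
    [0,0,0],
    [0,0,0],
    [0,0,0]
  ]
}}

```text
clock: 11.67
eef_pos: [552.4, -116.3, 231.7]
tcp_rot: [3.141, -0.001, 1.398]
contact_force: [-0.4, -1.1, 0.3]
opening: 0.173
grasp_force: 40.7
```

```bash
python3 -c "
from favg import *
s=favg(40)
a=snap(optics,'scene','s3')['color'];b=snap(optics,'side','d3')['color']
k=4
f=lambda im,x,y:cv2.resize(im[y:y+140,x:x+100,::-1],None,fx=k,fy=k,interpolation=cv2.INTER_CUBIC)
cv2.imwrite('pics/hk.png',np.hstack([f(a,205,200),f(b,345,200)]))
"
```

```text
F [ 0.08 -0.19 -0.47] sd [0.51 0.52 0.47] p [ 552.33 -116.27  231.8 ] rot [ 3.1410e+00 -9.0000e-04  1.3979e+00] tau [-0.02 -0.04 -0.  ] grasp 40.7 0.173 t 13.6667
```

View pics/hk.png

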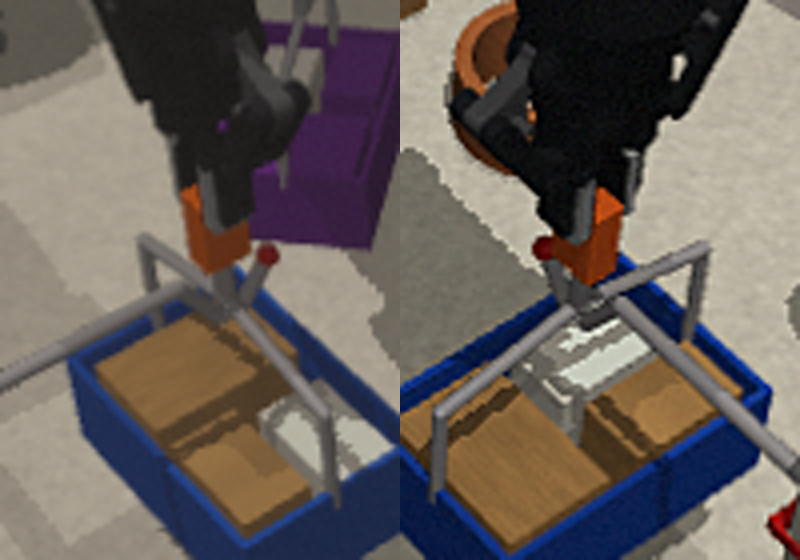

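The bail peak sits in the trough, at about scene (230,285 in the crop), with the ball on the far side. Residual load is 0.47 N, which needs about 3 mm more.

Call:
{"api": "play_rows", "payload": {
  "dp": [
    [0,0,0.02],
    [0,0,0.04],
    [0,0,0.06],
    [0,0,0.075],
    [0,0,0.075]
  ],
  "rot": [
    [0,0,0],
    [0,0,0],
    [0,0,0],
    [0,0,0],
    [0,0,0]
  ]
}}

```text
clock: 14.18
eef_pos: [552.3, -116.2, 228.7]
tcp_rot: [3.141, -0.001, 1.398]
contact_force: [0.9, -0.7, 1.0]
opening: 0.174
grasp_force: 40.7
```

```bash
python3 -c "
from favg import *
s=favg(60)"
```

```text
F [ 0.27 -0.18  0.  ] sd [0.5  0.51 0.45] p [ 552.31 -116.26  228.79] rot [ 3.1410e+00 -9.0000e-04  1.3979e+00] tau [-0.08 -0.05  0.03] grasp 40.7 0.174 t 17.1833
```

Balanced within about 0.06 N. Releasing gently.

Call:
{"api": "play_rows", "payload": {
  "dp": [
    [0,0,0],
    [0,0,0],
    [0,0,0]
  ],
  "rot": [
    [0,0,0],
    [0,0,0],
    [0,0,0]
  ],
  "grip_force": 20
}}

```text
clock: 17.43
eef_pos: [552.3, -116.3, 228.8]
tcp_rot: [3.141, -0.001, 1.398]
contact_force: [-0.3, -0.6, 0.4]
opening: 0.175
grasp_force: 40.7
```

Call:
{"api": "play_rows", "payload": {
  "dp": [
    [0,0,0],
    [0,0,0],
    [0,0,0],
    [0,0,0],
    [0,0,0]
  ],
  "rot": [
    [0,0,0],
    [0,0,0],
    [0,0,0],
    [0,0,0],
    [0,0,0]
  ],
  "fingers": 0.5
}}

```text
clock: 17.85
eef_pos: [552.3, -116.2, 228.8]
tcp_rot: [3.141, -0.001, 1.398]
contact_force: [0.3, -0.3, 0.7]
opening: 0.497
grasp_force: 0.0
```

Call:
{"api": "play_rows", "payload": {
  "dp": [
    [0,0,0],
    [0,0,0],
    [0,0,0],
    [0,0,0],
    [0,0,0]
  ],
  "rot": [
    [0,0,0],
    [0,0,0],
    [0,0,0],
    [0,0,0],
    [0,0,0]
  ],
  "fingers": 0.8
}}

```text
clock: 18.27
eef_pos: [552.3, -116.3, 228.8]
tcp_rot: [3.141, -0.001, 1.398]
contact_force: [-0.1, 0.9, 0.1]
opening: 0.8
grasp_force: 0.0
```

Call:
{"api": "play_rows", "payload": {
  "dp": [
    [0,0,-0.2],
    [0,0,-0.5],
    [0,0,-1.0],
    [0,0,-1.6],
    [0,0,-2.2]
  ],
  "rot": [
    [0,0,0],
    [0,0,0],
    [0,0,0],
    [0,0,0],
    [0,0,0]
  ]
}}

```text
clock: 18.68
eef_pos: [552.2, -116.3, 318.9]
tcp_rot: [3.141, -0.001, 1.398]
contact_force: [-0.6, 0.6, 0.3]
opening: 0.8
grasp_force: 0.0
```

```bash
python3 -c "
from favg import *
s=favg(20)
P=[snap(optics,n,f)['color'] for n,f in (('scene','s4'),('side','d4'))]
for i in range(10): optics.grab_frame('side')
Q=[optics.grab_frame(n)['color'] for n in ('scene','side')]
for a,b in zip(P,Q):
    g=[cv2.GaussianBlur(cv2.cvtColor(x,cv2.COLOR_RGB2GRAY),(5,5),0)[170:340] for x in (a,b)]
    df=cv2.absdiff(*g); print('still',df.max(),(df>15).sum())
k=4
f=lambda im,x,y:cv2.resize(im[y:y+140,x:x+100,::-1],None,fx=k,fy=k,interpolation=cv2.INTER_CUBIC)
cv2.imwrite('pics/end.png',np.hstack([f(Q[0],205,200),f(Q[1],345,200)]))
"
```

```text
F [ 0.13 -0.06  0.31] sd [0.65 0.43 0.94] p [ 552.38 -116.35  317.37] rot [ 3.1410e+00 -9.0000e-04  1.3979e+00] tau [ 0.01  0.04 -0.07] grasp 0.0 0.8 t 19.6833
still 7 0
still 13 0
```

View pics/end.png

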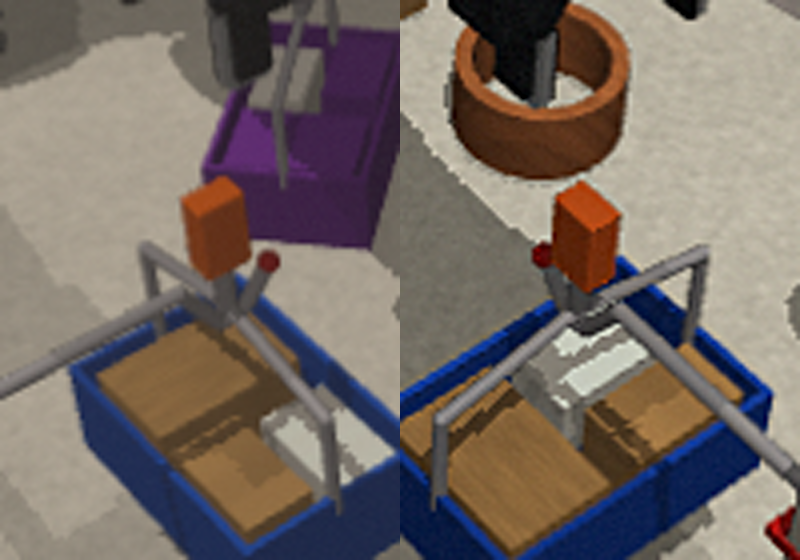

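The tote hangs level in the trough, still, with the fingers well clear. A short wait to settle, then I hand in.

Call:
{"api": "play_rows", "payload": {
  "dp": [
    [0,0,0],
    [0,0,0],
    [0,0,0],
    [0,0,0],
    [0,0,0]
  ],
  "rot": [
    [0,0,0],
    [0,0,0],
    [0,0,0],
    [0,0,0],
    [0,0,0]
  ]
}}

```text
clock: 20.8
eef_pos: [552.2, -116.3, 316.8]
tcp_rot: [3.141, -0.001, 1.398]
contact_force: [0.4, -0.3, 0.3]
opening: 0.801
grasp_force: 0.0
```

Call:
{"api": "play_rows", "payload": {
  "dp": [
    [0,0,0],
    [0,0,0],
    [0,0,0],
    [0,0,0],
    [0,0,0]
  ],
  "rot": [
    [0,0,0],
    [0,0,0],
    [0,0,0],
    [0,0,0],
    [0,0,0]
  ]
}}

```text
clock: 21.22
eef_pos: [552.3, -116.3, 316.8]
tcp_rot: [3.141, -0.001, 1.398]
contact_force: [-0.5, 0.6, -0.6]
opening: 0.8
grasp_force: 0.0
```

Call:
{"api": "play_rows", "payload": {
  "dp": [
    [0,0,0],
    [0,0,0],
    [0,0,0],
    [0,0,0],
    [0,0,0]
  ],
  "rot": [
    [0,0,0],
    [0,0,0],
    [0,0,0],
    [0,0,0],
    [0,0,0]
  ]
}}

```text
clock: 21.63
eef_pos: [552.3, -116.3, 316.8]
tcp_rot: [3.141, -0.001, 1.398]
contact_force: [0.3, -0.2, 0.5]
opening: 0.804
grasp_force: 0.0
```

```bash
python3 -c "
from rig import r
print(r.sign_off())"
```

```text
the job is handed in; nothing more can be done
None
```

The blue tote (about 4.45 N) hangs level and still on the scale hook; I let go once the gripper force averaged zero, and handed the job in at about 22 s; sign-off returned no verdict.

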